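# Pads back under the soap and the cup

### The job

The soap dispenser and the terracotta cup have been put back without the pads that belong under them; the pads lie behind them on the dark mat. First stand both the dispenser and the cup out of the way on the flat green drainer, then lay the slotted steel pad in the middle of the white tile and the cork pad in the middle of the blue tile, and put the dispenser back centred on the steel pad and the cup back centred on the cork pad. Set things down gently and upright, never drop or topple the dispenser or the cup, and leave the green tumbler and the slotted spoon where they are.

Things in the scene. Friction and masses are not known exactly. Their poses are not given: they have to be found in the camera images.
- dispenser: Loose white plastic press-button soap dispenser, upright round bottle 56 mm in diameter, straight-sided up to 84 mm above its foot, then a shoulder and a 34 mm button whose top is 115 mm above the foot; a tiny spout reaches 30 mm from the axis. 0.2 to 0.4 kg. Origin: centre of its underside, z up its axis. At the start it stands near the middle (within 7 mm) of the white tile.
- cup: Loose terracotta cup, open at the top, no handle, 80 mm high, outside diameter 55 mm at the foot, 57 mm 10 mm up and 60 mm at the rim, wall 4 mm. 0.15 to 0.3 kg. Origin: centre of its underside, z up its axis. At the start it stands near the middle (within 7 mm) of the blue tile.
- pad_steel: Loose round stainless steel pad with dark slots on top, 64 mm in diameter, 12 mm thick, lying flat on the dark mat behind (farther from the robot than) one of the tiles. It belongs on the white tile, under the dispenser. Origin: centre of its underside, z up.
- pad_cork: Loose round plain brown cork pad, 64 mm in diameter, 12 mm thick, lying flat on the dark mat behind one of the tiles. It belongs on the blue tile, under the cup. Origin: centre of its underside, z up.
- tile_white: Fixed white glazed tile on the dark mat, 62 mm along its x, 100 mm along its y, 8 mm thick. Origin: centre of its underside, which is 4 mm above the counter (the mat's thickness); its top is at origin + 8 mm. Its x axis points away from the robot towards the pads (turned by up to 0.2 rad), its y axis along the row of the two tiles, whose centres are 126 to 146 mm apart.
- tile_blue: Fixed blue glazed tile, same size, height and axes as the white one, beside it on the same mat.
- drainer: Fixed pale green plastic drainer, folded flat, a slab 180 mm along its x, 260 mm along its y, 12 mm high, its top flat and level: the side area for the cleared things. Origin: centre of its underside, on the counter; its x axis points away from the robot, turned by up to 0.2 rad. The tumbler stands near the middle of its far long edge (x = +50 to +58 mm, y = -30 to +30 mm in its frame); the near half (x below 0) is empty.
- tumbler: Loose green glass tumbler, 85 mm high, 58 mm across, standing upright on the drainer. To be left alone. Origin: centre of its underside.
- spoon: Loose slotted steel spoon lying flat on the counter between the mat and the drainer, 243 mm long roughly along world x, up to 56 mm wide, 6 mm high. To be left alone. Origin: on the underside near its middle.
Not all that is in view belongs to the job. What is meant by the pad_cork is not turquoise, and is the larger of those in its own colour.

How it is judged:
By the outcome, as a careful person would: the job done as asked, in the order asked, and still so for the second after the job is handed in, with the robot touching nothing.
It also fails if it takes over 104 s, if anything falls off the work surface, if the arm or the gripper's body presses on something with over 40 N, if the wrist force passes 120 N, or if a joint passes its speed limit or range.

### The arm

A 6-joint arm with a two-finger parallel gripper is mounted at the origin on the work surface. World frame = base frame: x ahead of the robot, y to its left, z up, the work surface at z = 0. Lengths are in mm, angles in rad, forces in N, time in s.
With the tool pointing down it reaches from about 350 to 975 mm from the base axis. Payload 7.1 kg.
Tool frame: the origin (TCP) lies midway between the tips of the shut fingers; the grasp point (between the pads) lies 19 mm behind it; z points along the fingers, y is the line along which they close (so a half turn about z gives the same grasp; the last joint's range is limited). The gripper opens to 88 mm and grips with 3 to 60 N. Pads are 20 mm wide; open, the fingers measure 115 mm over their backs; the gripper's body (75 mm by 178 mm) begins 61 mm behind the grasp point.
Start: joints at [1.156, 0.423, 1.63, -0, 1.089, -0.019], TCP at [240.934, 576.676, 222.675] pointing down, gripper open.
Joint ranges: [-3, 3], [-0.9, 2.11], [0.09, 2.58], [-1.31, 4.45], [0.11, 2.69], [-2.54, 2.54]. Speed limits (rad/s): [2.39, 2.39, 3.01, 3.14, 3.14, 3.14].

### API

Orientations are given as a rotation vector (axis times angle).
In Python, from workcell import ctrl gives the robot as it stands.
- The arm moves only by the shell command python3 -m inch 'ROWS' [OPENING]. ROWS is JSON, a list of rows, each an object with "xyz": the shift along the tool's x, y, z in mm, a list of three; "rot": the turn, a rotation vector about the tool's x, y, z in rad, a list of three. In form: [{"xyz": [dx, dy, dz], "rot": [ax, ay, az]}, ...]. A call has 1 to 12 rows; each row is the pose to reach, as a shift and turn from the pose commanded when the call began, along the tool's axes at that moment; what a row does not reach only later rows make up. A row lasts 1/12 s, in which the tool goes at most 41.7 mm and 7.16 degrees, less where a joint would pass 70% of its speed; a pose out of reach is approached as far as the arm can. A call with a gripper value outside its range is refused whole. OPENING is the closure in counts, from 0 (fully open) to 255 (shut), set as the call begins (- or left out, the last holds). The fingers move at their own pace and stop on an object; the grip force is fixed at half the most. Time passes only in rows, so rows that repeat a pose let the fingers close. It gives the time, the measured TCP pose, the force, the opening and the grip force at its end, in the units of the state.
- ctrl.get_obs(): the state, without advancing time (a new reading comes with each control period).
- ctrl.get_image(name): name is "scene" or "top" or "wrist"; returns the picture (420x560x3 uint8, red, green, blue); there is no depth.
- ctrl.camera_model(name): a dict with "fx", "fy", "cx", "cy" (pixels), "position" and "attitude" of the camera in the world. Camera axes: x right, y up, looking along -z (the intrinsics and any distortion apply to the point x, -y, -z); pixel columns grow to the right and rows downward; lengths in mm; the calibration is good to about 2 mm. A picture is of the moment at which its call begins: read the wrist's pose just before it. camera_model takes no time and is no camera call; for the wrist camera it gives the pose at the moment of the call.
- ctrl.close_job(): hands the job in; it is judged then, once.
The state is a dict: "t": time; "qpos": joint angles; "qvel": joint speeds; "joint_torque": joint torques, N m; "ee_pos": TCP position; "orientation": TCP orientation; "ft_force": force on the tool from outside, world axes, zero at the start; "moment": the same for the moment, N m; "width": finger opening in mm; "grasp_force": force on a finger pad.
Only numpy, scipy, OpenCV 4.12 (cv2) and the standard library are available. Lean on these libraries where they do the work, as an engineer would, in place of code of your own. Each camera call takes 0.05 s, during which the arm holds its last target. There are 200 camera calls.

## Working session

There is one attempt and no reset: what is moved stays moved. The work goes in short steps, Python scripts to look and compute and a shell command to move; the robot and the scene stay as the last step left them, time stands still between calls to the robot, and variables do not carry over. Pictures are saved under pics/ and viewed, at most 14 in all, crops included, and the job is handed in when it is done.

```bash
mkdir -p pics; ls
python3 - <<'E'
from workcell import ctrl
import cv2,json
o=ctrl.get_obs();print(o)
for n in("scene","top","wrist"):
    print(n,ctrl.camera_model(n))
    cv2.imwrite(f"pics/{n}0.png",ctrl.get_image(n)[:,:,::-1])
E
```

```text
pics
{'t': 0.0, 'qpos': array([ 1.15602494e+00,  4.23851640e-01,  1.63068141e+00, -5.42605335e-06,
        1.08859718e+00, -1.89848318e-02]), 'qvel': array([ 0.00181345,  0.0002973 ,  0.001079  , -0.00154768, -0.00115342,
       -0.0010795 ]), 'joint_torque': array([-1.11491099e-03, -5.44632483e+01, -2.73657238e+01,  6.42422657e-02,
        2.29131652e-02, -1.36774761e-04]), 'ee_pos': array([240.70416695, 576.18888112, 221.89833173]), 'orientation': array([-6.17582010e-01, -3.07995812e+00,  2.36001156e-03]), 'ft_force': array([-0.11827695, -0.44907009,  0.35654268]), 'moment': array([-0.00606259, -0.01612327, -0.02026179]), 'grasp_force': 0.0, 'width': 87.59353927202001}
scene {'fx': 479.65081078695994, 'fy': 479.65081078695994, 'cx': 281.2282722443115, 'cy': 199.06402727659403, 'position': array([1513.84377633,   28.53471877,  804.52218804]), 'attitude': array([0.6861243 , 0.65131042, 1.45665096])}
top {'fx': 456.78206489208105, 'fy': 456.78206489208105, 'cx': 275.11205695245576, 'cy': 208.961093445434, 'position': array([ 440.18777867,   69.77775207, 1100.92401022]), 'attitude': array([ 0.12954556, -0.13173213, -1.54622527])}
wrist {'fx': 305.91538912150287, 'fy': 305.91538912150287, 'cx': 279.24038646270577, 'cy': 209.6042154842041, 'position': array([173.503713  , 604.1675125 , 383.52296236]), 'attitude': array([-0.23866977, -0.15718008,  1.16722869])}
```

View pics/top0.png

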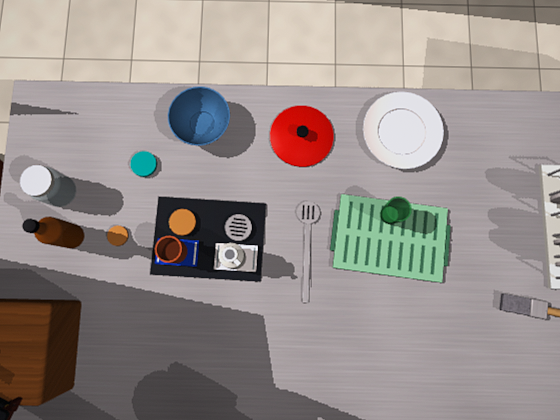

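View pics/scene0.png

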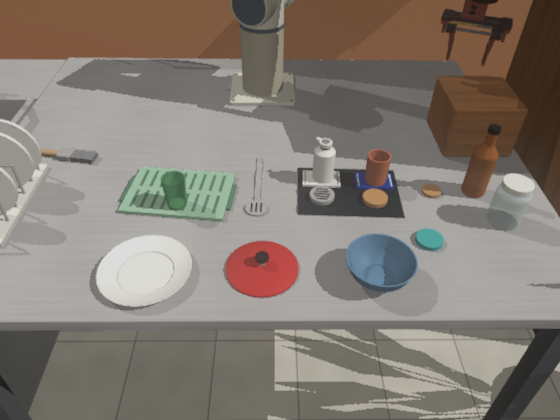

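The top view shows cup (169,249), dispenser (233,257), cork pad (182,222), steel pad (238,227) and the drainer around (390,238) with the tumbler at (397,210). The scene view agrees, and it shows the spout pointing towards the robot. The small orange disc at (118,236) and the turquoise one are decoys.

```bash
cat > h.py <<'E'
import numpy as np,cv2
from scipy.spatial.transform import Rotation as R
from workcell import ctrl
def plane(m,uv,z):
    "pixels -> world points on height z"
    uv=np.atleast_2d(np.array(uv,float))
    d=np.c_[(uv[:,0]-m["cx"])/m["fx"],-(uv[:,1]-m["cy"])/m["fy"],-np.ones(len(uv))]
    d=R.from_rotvec(m["attitude"]).apply(d); p=np.array(m["position"])
    return p+d*((z-p[2])/d[:,2])[:,None]
def proj(m,P):
    c=R.from_rotvec(m["attitude"]).inv().apply(np.atleast_2d(P)-m["position"])
    return np.c_[m["cx"]+m["fx"]*c[:,0]/-c[:,2], m["cy"]-m["fy"]*c[:,1]/-c[:,2]]
def delta(target,yaw=None):
    "shift in tool axes to a world TCP target; yaw = wanted world direction of tool y, tool down"
    o=ctrl.get_obs(); T=R.from_rotvec(o["orientation"])
    sh=T.inv().apply(np.array(target)-o["ee_pos"])
    out=[sh.round(1)]
    if yaw is not None:
        y=np.array([np.cos(yaw),np.sin(yaw),0]); y*=np.sign(y@T.as_matrix()[:,1])
        z=np.array([0,0,-1.]); G=R.from_matrix(np.c_[np.cross(y,z),y,z])
        out.append((T.inv()*G).as_rotvec().round(3))
    return out
E
python3 - <<'E'
from h import *
m=ctrl.camera_model("top")
for n,uv,z in [("cup rim",(169,249),92),("disp top",(233,256),127),("cork",(182,222),16),("steel",(238,227),16),("tumbler",(401,205),97)]:
    print(n,plane(m,uv,z)[0].round())
print(plane(m,[(342,195),(449,208),(441,281),(333,268)],12).round())
print("mat",plane(m,[(158,197),(266,204),(261,281),(150,274)],4).round())
im=cv2.imread("pics/top0.png")
c=cv2.resize(im[185:300,140:280],None,fx=5.5,fy=5.2,interpolation=cv2.INTER_CUBIC);cv2.imwrite("pics/c.png",c)
o=ctrl.get_obs();T=R.from_rotvec(o["orientation"]);print(T.as_matrix().round(2))
w=ctrl.camera_model("wrist");print(T.inv().apply(w["position"]-o["ee_pos"]),(T.inv()*R.from_rotvec(w["attitude"])).as_matrix().round(2))
print(delta([500,150,300],np.pi/2))
E
```

```text
cup rim [516. 302.  92.]
disp top [501. 157. 127.]
cork [587. 292.  16.]
steel [577. 158.  16.]
tumbler [ 624. -211.   97.]
[[ 661.  -92.   12.]
 [ 635. -351.   12.]
 [ 460. -324.   12.]
 [ 485.  -70.   12.]]
mat [[649. 357.   4.]
 [637.  93.   4.]
 [451. 100.   4.]
 [462. 364.   4.]]
[[-0.92  0.39 -0.  ]
 [ 0.39  0.92 -0.  ]
 [ 0.   -0.   -1.  ]]
[  72.8187277    -0.35805812 -161.53893295] [[-0.    0.96  0.27]
 [ 1.    0.    0.  ]
 [-0.    0.27 -0.96]]
[array([-403.5, -293.5,  -77.6]), array([-0.001, -0.   , -0.396])]
```

View pics/c.png

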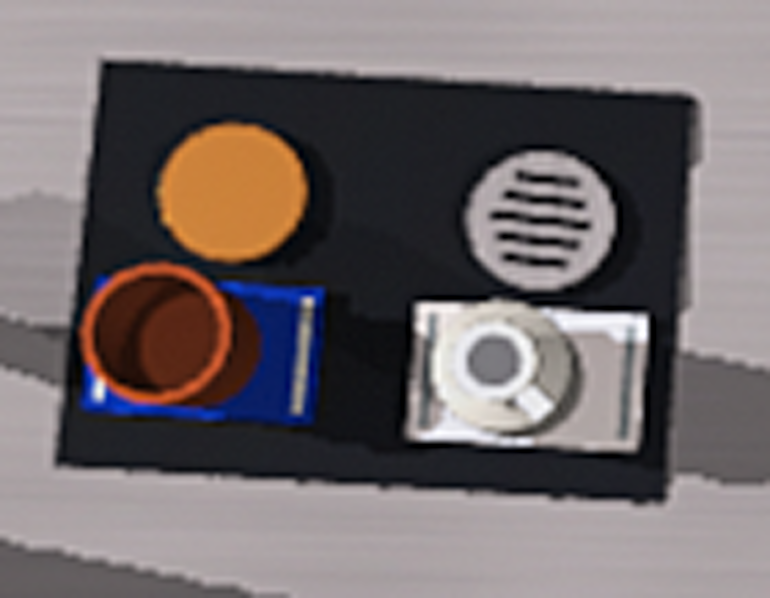

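The crop confirms both tiles, and the spout points right-down, towards −x−y. Next I'll move above the mat for a close look.

Run:
```python
from h import *
m=ctrl.camera_model("top")
q=lambda L:[(140+u/5.5,185+v/5.2) for u,v in L]
for L in ([(415,300),(650,312),(640,455),(405,440)],[(97,275),(325,288),(315,425),(82,410)]):
    P=plane(m,q(L),12);print(P.round(),P.mean(0))
print(plane(m,q([(540,220)]),16),plane(m,q([(232,192)]),16))
print(delta([480,225,230],np.pi/2+0.06))
```

```text
[[539. 211.  12.]
 [536. 109.  12.]
 [470. 111.  12.]
 [475. 212.  12.]] [505.04907061 160.83025997  12.        ]
[[548. 349.  12.]
 [544. 250.  12.]
 [481. 251.  12.]
 [486. 352.  12.]] [514.57433632 300.73849374  12.        ]
[[576.55784953 157.53943551  16.        ]] [[586.75581514 292.07071877  16.        ]]
[array([-356.2, -231.9,   -7.6]), array([-0.001, -0.   , -0.456])]
```

```bash
python3 -m inch '[{"xyz":[-30,-20,0],"rot":[0,0,-0.03]},{"xyz":[-62,-40,0],"rot":[0,0,-0.06]},{"xyz":[-94,-61,0],"rot":[0,0,-0.1]},{"xyz":[-126,-82,0],"rot":[0,0,-0.13]},{"xyz":[-158,-103,0],"rot":[0,0,-0.16]},{"xyz":[-190,-124,0],"rot":[0,0,-0.19]},{"xyz":[-222,-145,-3],"rot":[0,0,-0.22]},{"xyz":[-254,-166,-5],"rot":[0,0,-0.25]},{"xyz":[-286,-187,-7],"rot":[0,0,-0.28]},{"xyz":[-318,-208,-8],"rot":[0,0,-0.31]},{"xyz":[-356,-232,-8],"rot":[0,0,-0.335]},{"xyz":[-356,-232,-8],"rot":[0,0,-0.335]}]' 0
python3 -m inch '[{"xyz":[0,0,0],"rot":[0,0,0]},{"xyz":[0,0,0],"rot":[0,0,0]},{"xyz":[0,0,0],"rot":[0,0,0]}]'
python3 - <<'E'
from h import *
np.save("w.npy",ctrl.camera_model("wrist"),allow_pickle=True)
cv2.imwrite("pics/w1.png",ctrl.get_image("wrist")[:,:,::-1])
E
```

```text
t: 1.15
ee_pos: [482.9, 220.9, 230.8]
orientation: [0.1, 3.138, -0.002]
ft_force: [-0.4, 0.4, 0.2]
width: 88.1
grasp_force: 0.0
t: 1.4
ee_pos: [479.1, 226.3, 230.5]
orientation: [-0.094, -3.139, -0.0]
ft_force: [0.3, 0.6, 0.9]
width: 87.8
grasp_force: 0.0
```

View pics/w1.png

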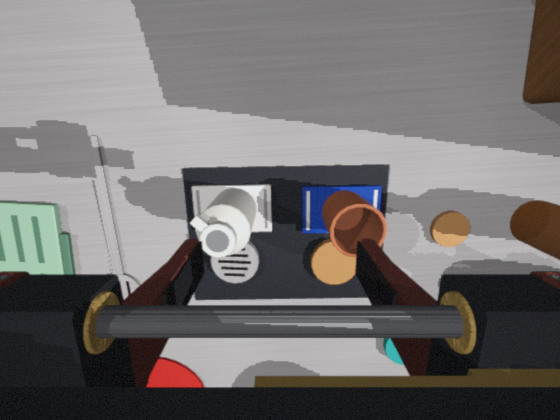

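Here the button top is at (217,238), the cup rim centre at (358,230), the white tile spans (193–272, 184–234) and the blue tile (302–381, 186–235). The pads are at (235,263) and (334,262).

Run:
```python
from h import *
m=np.load("w.npy",allow_pickle=True).item()
im=cv2.imread("pics/w1.png")
c=cv2.resize(im[165:300,180:400],None,fx=3.6,fy=3.6,interpolation=cv2.INTER_CUBIC);cv2.imwrite("pics/w1c.png",c)
for n,uv,z in [("disp",(217,238.5),127),("cup",(358,229.5),92),("steel",(235,263),16),("cork",(334,262),16)]:
    print(n,plane(m,uv,z)[0].round(1))
print(plane(m,[(193,185),(271,183),(273,233),(303,185),(381,186),(303,235)],12).round(1))
```

```text
disp [503.5 166.9 127. ]
cup [515.3 305.5  92. ]
steel [580.4 160.4  16. ]
cork [587.  292.8  16. ]
[[472.3 117.4  12. ]
 [475.7 215.7  12. ]
 [542.4 213.8  12. ]
 [480.7 255.8  12. ]
 [488.  354.   12. ]
 [547.6 253.2  12. ]]
```

View pics/w1c.png

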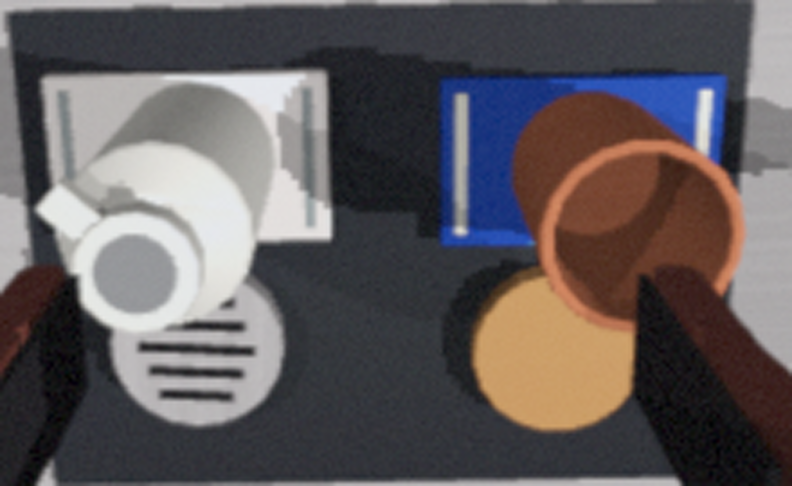

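Run:
```python
from h import *
m=np.load("w.npy",allow_pickle=True).item();t=ctrl.camera_model("top")
q=lambda L:np.array(L)/3.6+[180,165]
for n,uv,z in [("disp",(137,272),127),("cup",(645,235),92),("steel",(197,343),16),("cork",(556,350),16)]:
    print(n,plane(m,q([uv]),z)[0].round(1))
k=lambda L:[(140+u/5.5,185+v/5.2) for u,v in L]
print("top",plane(t,k([(492,360)]),127).round(1),plane(t,k([(157,334)]),92).round(1))
for L in ([(42,74),(327,70),(332,240)],[(440,78),(726,76),(441,245)]):
  P=plane(m,q(L),12);print(P.round(1).tolist(),((P[0 if len(L)==0 else 0]+P[2])/2 if L[0][0]==42 else (P[1]+P[2])/2).round(1))
print(delta([504,166,190]))
```

```text
disp [505.6 167.6 127. ]
cup [516.2 306.7  92. ]
steel [576.4 160.4  16. ]
cork [587.4 293.4  16. ]
top [[504.6 165.2 127. ]] [[515.1 303.3  92. ]]
[[472.9, 115.6, 12.0], [477.6, 215.4, 12.0], [540.5, 212.9, 12.0]] [506.7 164.3  12. ]
[[482.8, 254.8, 12.0], [488.2, 354.9, 12.0], [544.9, 252.6, 12.0]] [516.5 303.7  12. ]
[array([-28.5, -58.9,  40.5])]
```

```bash
python3 -m inch '[{"xyz":[-15,-29,0],"rot":[0,0,0]},{"xyz":[-29.5,-58.5,0],"rot":[0,0,0]},{"xyz":[-29.5,-58.5,15],"rot":[0,0,0]},{"xyz":[-29.5,-58.5,40],"rot":[0,0,0]},{"xyz":[-29.5,-58.5,70],"rot":[0,0,0]},{"xyz":[-29.5,-58.5,100],"rot":[0,0,0]},{"xyz":[-29.5,-58.5,125],"rot":[0,0,0]},{"xyz":[-29.5,-58.5,145],"rot":[0,0,0]},{"xyz":[-29.5,-58.5,160],"rot":[0,0,0]},{"xyz":[-29.5,-58.5,171],"rot":[0,0,0]},{"xyz":[-29.5,-58.5,171],"rot":[0,0,0]},{"xyz":[-29.5,-58.5,171],"rot":[0,0,0]}]' 0
python3 - <<'E'
from h import *
print(delta([505,166.5,59],np.pi/2-0.066))
cv2.imwrite("pics/t2.png",cv2.resize(ctrl.get_image("scene")[100:240,230:440,::-1],None,fx=3.5,fy=3.5))
E
```

```text
t: 2.45
ee_pos: [505.4, 165.9, 59.5]
orientation: [-0.093, -3.139, 0.0]
ft_force: [0.8, 0.8, 0.5]
width: 88.0
grasp_force: 0.0
[array([0.5, 0.5, 0.5]), array([-0.   , -0.001,  0.006])]
```

View pics/t2.png

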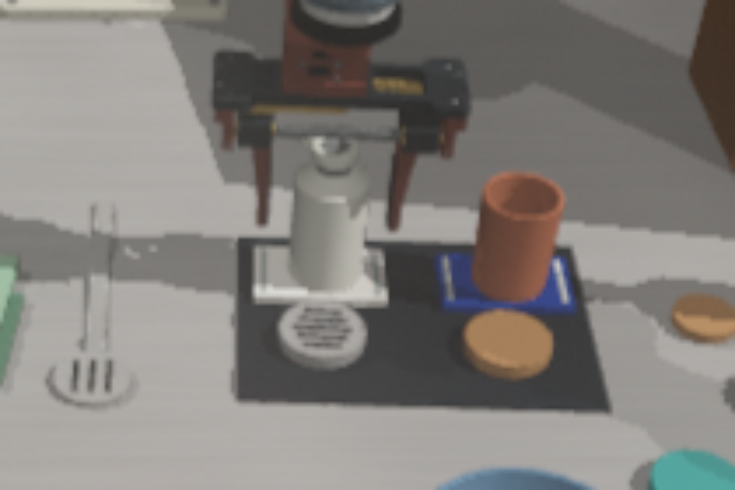

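The fingers straddle the dispenser. I'll close on it.

```bash
python3 -m inch '[{"xyz":[0,0,0],"rot":[0,0,0]},{"xyz":[0,0,0],"rot":[0,0,0]},{"xyz":[0,0,0],"rot":[0,0,0]},{"xyz":[0,0,0],"rot":[0,0,0]},{"xyz":[0,0,0],"rot":[0,0,0]},{"xyz":[0,0,0],"rot":[0,0,0]},{"xyz":[0,0,0],"rot":[0,0,0]},{"xyz":[0,0,0],"rot":[0,0,0]},{"xyz":[0,0,0],"rot":[0,0,0]},{"xyz":[0,0,0],"rot":[0,0,0]}]' 255
python3 - <<'E'
from h import *
P=plane(ctrl.camera_model("top"),[(342,195),(449,208),(441,281),(333,268)],12);c=P.mean(0);print(c)
x=P[0]-P[3];x=x/np.linalg.norm(x);y=np.cross([0,0,1],x);print(x,c-35*x+70*y,c-35*x-70*y)
E
```

```text
t: 3.33
ee_pos: [506.4, 165.5, 60.1]
orientation: [0.096, 3.139, 0.001]
ft_force: [-0.5, 2.1, 5.9]
width: 56.1
grasp_force: 30.0
[ 560.10972175 -209.15175956   12.        ]
[ 0.99233303 -0.12359268  0.        ] [ 534.02955313 -135.36270343   12.        ] [ 516.72657802 -274.28932814   12.        ]
```

```bash
python3 -m inch '[{"xyz":[0,0,-3],"rot":[0,0,0]},{"xyz":[0,0,-10],"rot":[0,0,0]},{"xyz":[0,0,-22],"rot":[0,0,0]},{"xyz":[0,0,-38],"rot":[0,0,0]},{"xyz":[0,-4,-52],"rot":[0,0,0]},{"xyz":[-2,-18,-60],"rot":[0,0,0]},{"xyz":[-4,-40,-60],"rot":[0,0,0]},{"xyz":[-6,-68,-60],"rot":[0,0,0]},{"xyz":[-9,-100,-60],"rot":[0,0,0]},{"xyz":[-12,-135,-60],"rot":[0,0,0]},{"xyz":[-15,-170,-60],"rot":[0,0,0]},{"xyz":[-18,-205,-60],"rot":[0,0,0]}]'
python3 -m inch '[{"xyz":[-3,-35,0],"rot":[0,0,0]},{"xyz":[-6,-70,0],"rot":[0,0,0]},{"xyz":[-9,-105,0],"rot":[0,0,0]},{"xyz":[-12,-140,0],"rot":[0,0,0]},{"xyz":[-15,-170,0],"rot":[0,0,0]},{"xyz":[-17,-195,0],"rot":[0,0,0]},{"xyz":[-18,-215,0],"rot":[0,0,0]},{"xyz":[-19,-226,5],"rot":[0,0,0]},{"xyz":[-19,-231,15],"rot":[0,0,0]},{"xyz":[-19,-231,28],"rot":[0,0,0]},{"xyz":[-19,-231,38],"rot":[0,0,0]},{"xyz":[-19,-231,42],"rot":[0,0,0]}]'
python3 - <<'E'
from h import *
print(delta([517,-272,60],np.pi/2-0.06))
E
```

```text
t: 4.33
ee_pos: [511.0, -42.2, 120.5]
orientation: [0.095, 3.14, -0.0]
ft_force: [-0.0, -0.5, -2.5]
width: 55.6
grasp_force: 30.0
t: 5.33
ee_pos: [514.7, -270.2, 75.0]
orientation: [-0.094, -3.136, -0.004]
ft_force: [-1.2, 0.2, -3.7]
width: 55.9
grasp_force: 30.0
[array([-2.5, -1.7, 15. ]), array([ 0.002, -0.004,  0.   ])]
```

```bash
python3 -m inch '[{"xyz":[0,0,4],"rot":[0,0,0]},{"xyz":[0,0,8],"rot":[0,0,0]},{"xyz":[0,0,11],"rot":[0,0,0]},{"xyz":[0,0,12.5],"rot":[0,0,0]},{"xyz":[0,0,13.5],"rot":[0,0,0]},{"xyz":[0,0,14.5],"rot":[0,0,0]},{"xyz":[0,0,15],"rot":[0,0,0]},{"xyz":[0,0,15.5],"rot":[0,0,0]},{"xyz":[0,0,16],"rot":[0,0,0]},{"xyz":[0,0,16],"rot":[0,0,0]}]'
```

```text
t: 6.17
ee_pos: [516.3, -272.4, 61.7]
orientation: [0.096, 3.14, -0.0]
ft_force: [-0.1, 0.1, -2.9]
width: 55.7
grasp_force: 30.0
```

```bash
for i in 1 2 3; do python3 -m inch '[{"xyz":[0,0,0.3],"rot":[0,0,0]},{"xyz":[0,0,0.6],"rot":[0,0,0]},{"xyz":[0,0,0.6],"rot":[0,0,0]}]' | grep -E "ee_pos|ft_f"; done
```

```text
ee_pos: [516.3, -272.3, 61.1]
ft_force: [-0.4, 0.4, -3.0]
ee_pos: [516.3, -272.3, 60.4]
ft_force: [0.1, 0.3, -4.2]
ee_pos: [516.4, -272.3, 60.2]
ft_force: [-1.2, 2.1, 1.4]
```

```bash
python3 -m inch '[{"xyz":[0,0,0],"rot":[0,0,0]},{"xyz":[0,0,0],"rot":[0,0,0]},{"xyz":[0,0,0],"rot":[0,0,0]},{"xyz":[0,0,0],"rot":[0,0,0]},{"xyz":[0,0,0],"rot":[0,0,0]},{"xyz":[0,0,0],"rot":[0,0,0]},{"xyz":[0,0,0],"rot":[0,0,0]},{"xyz":[0,0,0],"rot":[0,0,0]}]' 0
python3 -m inch '[{"xyz":[0,0,-5],"rot":[0,0,0]},{"xyz":[0,0,-20],"rot":[0,0,0]},{"xyz":[0,0,-45],"rot":[0,0,0]},{"xyz":[0,0,-75],"rot":[0,0,0]},{"xyz":[0,0,-100],"rot":[0,0,0]},{"xyz":[2,25,-110],"rot":[0,0,0]},{"xyz":[4,60,-110],"rot":[0,0,0]},{"xyz":[6,100,-110],"rot":[0,0,0]},{"xyz":[9,140,-110],"rot":[0,0,0]},{"xyz":[11,180,-110],"rot":[0,0,0]},{"xyz":[14,220,-110],"rot":[0,0,0]},{"xyz":[16,260,-110],"rot":[0,0,0]}]'
python3 -m inch '[{"xyz":[2,40,0],"rot":[0,0,0]},{"xyz":[4,80,0],"rot":[0,0,0]},{"xyz":[6,120,0],"rot":[0,0,0]},{"xyz":[9,160,0],"rot":[0,0,0]},{"xyz":[11,200,0],"rot":[0,0,0]},{"xyz":[13,240,0],"rot":[0,0,0]},{"xyz":[15,270,0],"rot":[0,0,0]},{"xyz":[17,295,0],"rot":[0,0,0]},{"xyz":[19,310,0],"rot":[0,0,0]},{"xyz":[19,316,0],"rot":[0,0,0]},{"xyz":[19,316,0],"rot":[0,0,0]}]'
python3 - <<'E'
from h import *
print(delta([515.8,305,58],np.pi/2-0.066))
cv2.imwrite("pics/t3.png",ctrl.get_image("scene")[:,:,::-1])
E
```

```text
t: 7.58
ee_pos: [516.3, -272.3, 59.9]
orientation: [-0.096, -3.14, -0.0]
ft_force: [0.4, 0.6, -0.0]
width: 87.9
grasp_force: 0.0
t: 8.58
ee_pos: [515.7, -10.0, 170.4]
orientation: [0.096, 3.14, -0.0]
ft_force: [0.9, 0.2, -0.2]
width: 87.6
grasp_force: 0.0
t: 9.5
ee_pos: [516.2, 305.4, 169.9]
orientation: [0.093, 3.14, -0.0]
ft_force: [0.3, 0.0, -0.1]
width: 87.6
grasp_force: 0.0
[array([  0.4,  -0.4, 111.9]), array([-0.   ,  0.   ,  0.007])]
```

View pics/t3.png

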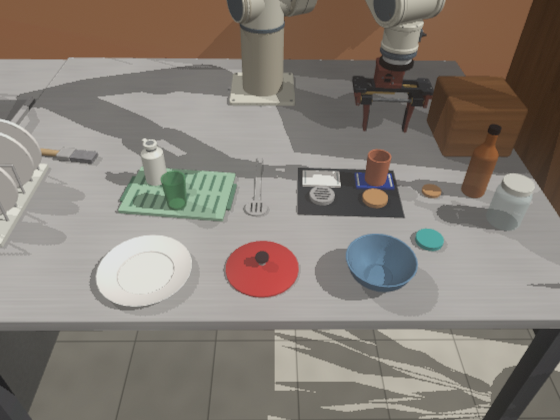

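The dispenser stands upright on the drainer at (153,165). Now the cup.

```bash
python3 -m inch '[{"xyz":[0,0,15],"rot":[0,0,0]},{"xyz":[0,0,45],"rot":[0,0,0]},{"xyz":[0,0,75],"rot":[0,0,0]},{"xyz":[0,0,98],"rot":[0,0,0]},{"xyz":[0,0,112],"rot":[0,0,0]},{"xyz":[0,0,118],"rot":[0,0,0]},{"xyz":[0,0,118],"rot":[0,0,0]},{"xyz":[0,0,118],"rot":[0,0,0]}]' 0
python3 -m inch '[{"xyz":[0,0,0],"rot":[0,0,0]},{"xyz":[0,0,0],"rot":[0,0,0]},{"xyz":[0,0,0],"rot":[0,0,0]},{"xyz":[0,0,0],"rot":[0,0,0]},{"xyz":[0,0,0],"rot":[0,0,0]},{"xyz":[0,0,0],"rot":[0,0,0]},{"xyz":[0,0,0],"rot":[0,0,0]},{"xyz":[0,0,0],"rot":[0,0,0]},{"xyz":[0,0,0],"rot":[0,0,0]},{"xyz":[0,0,0],"rot":[0,0,0]}]' 255
```

```text
t: 10.22
ee_pos: [516.9, 303.9, 52.4]
orientation: [0.097, 3.14, -0.0]
ft_force: [-0.1, 0.4, 0.4]
width: 87.8
grasp_force: 0.0
t: 11.05
ee_pos: [516.8, 305.3, 52.5]
orientation: [0.095, 3.139, 0.001]
ft_force: [-0.3, 0.9, 5.9]
width: 58.5
grasp_force: 30.0
```

```bash
python3 -m inch '[{"xyz":[0,0,-3],"rot":[0,0,0]},{"xyz":[0,0,-10],"rot":[0,0,0]},{"xyz":[0,0,-22],"rot":[0,0,0]},{"xyz":[0,0,-38],"rot":[0,0,0]},{"xyz":[0,-4,-52],"rot":[0,0,0]},{"xyz":[-2,-18,-60],"rot":[0,0,0]},{"xyz":[-4,-40,-60],"rot":[0,0,0]},{"xyz":[-7,-68,-60],"rot":[0,0,0]},{"xyz":[-10,-100,-60],"rot":[0,0,0]},{"xyz":[-13,-135,-60],"rot":[0,0,0]},{"xyz":[-17,-170,-60],"rot":[0,0,0]},{"xyz":[-20,-205,-60],"rot":[0,0,0]}]'
python3 -m inch '[{"xyz":[-4,-35,0],"rot":[0,0,0]},{"xyz":[-8,-70,0],"rot":[0,0,0]},{"xyz":[-12,-105,0],"rot":[0,0,0]},{"xyz":[-15,-140,0],"rot":[0,0,0]},{"xyz":[-18,-170,0],"rot":[0,0,0]},{"xyz":[-20,-195,0],"rot":[0,0,0]},{"xyz":[-22,-215,0],"rot":[0,0,0]},{"xyz":[-23,-227,5],"rot":[0,0,0]},{"xyz":[-23,-233,15],"rot":[0,0,0]},{"xyz":[-23,-233,28],"rot":[0,0,0]},{"xyz":[-23,-233,40],"rot":[0,0,0]},{"xyz":[-23,-233,48],"rot":[0,0,0]}]'
python3 -m inch '[{"xyz":[0,0,3],"rot":[0,0,0]},{"xyz":[0,0,6],"rot":[0,0,0]},{"xyz":[0,0,8],"rot":[0,0,0]},{"xyz":[0,0,9],"rot":[0,0,0]},{"xyz":[0,0,10],"rot":[0,0,0]},{"xyz":[0,0,10.5],"rot":[0,0,0]},{"xyz":[0,0,10.5],"rot":[0,0,0]},{"xyz":[0,0,10.5],"rot":[0,0,0]}]'
for i in 1 2 3; do python3 -m inch '[{"xyz":[0,0,0.3],"rot":[0,0,0]},{"xyz":[0,0,0.6],"rot":[0,0,0]},{"xyz":[0,0,0.6],"rot":[0,0,0]}]' | grep -E "ee_pos|ft_f"; done
```

```text
t: 12.05
ee_pos: [523.4, 96.4, 112.5]
orientation: [0.095, 3.14, -0.0]
ft_force: [0.7, 0.3, -2.5]
width: 58.8
grasp_force: 30.0
t: 13.05
ee_pos: [531.4, -134.3, 62.0]
orientation: [-0.095, -3.138, -0.001]
ft_force: [-0.6, 0.7, -3.0]
width: 58.6
grasp_force: 30.0
t: 13.72
ee_pos: [532.8, -135.1, 53.6]
orientation: [0.096, 3.14, -0.0]
ft_force: [-0.7, -0.2, -2.6]
width: 58.7
grasp_force: 30.0
ee_pos: [532.7, -135.0, 52.8]
ft_force: [0.5, 0.4, -2.1]
ee_pos: [532.9, -135.0, 52.5]
ft_force: [0.2, 0.5, 1.3]
ee_pos: [533.0, -135.0, 52.4]
ft_force: [-2.6, 0.5, 8.3]
```

```bash
python3 -m inch '[{"xyz":[0,0,0],"rot":[0,0,0]},{"xyz":[0,0,0],"rot":[0,0,0]},{"xyz":[0,0,0],"rot":[0,0,0]},{"xyz":[0,0,0],"rot":[0,0,0]},{"xyz":[0,0,0],"rot":[0,0,0]},{"xyz":[0,0,0],"rot":[0,0,0]},{"xyz":[0,0,0],"rot":[0,0,0]},{"xyz":[0,0,0],"rot":[0,0,0]}]' 0
python3 -m inch '[{"xyz":[0,0,-5],"rot":[0,0,0]},{"xyz":[0,0,-20],"rot":[0,0,0]},{"xyz":[0,0,-45],"rot":[0,0,0]},{"xyz":[0,0,-75],"rot":[0,0,0]},{"xyz":[0,0,-93],"rot":[0,0,0]},{"xyz":[-2,25,-98],"rot":[0,0,0]},{"xyz":[-5,60,-98],"rot":[0,0,0]},{"xyz":[-8,100,-98],"rot":[0,0,0]},{"xyz":[-11,140,-98],"rot":[0,0,0]},{"xyz":[-15,180,-98],"rot":[0,0,0]},{"xyz":[-19,220,-98],"rot":[0,0,0]},{"xyz":[-23,255,-98],"rot":[0,0,0]}]'
python3 -m inch '[{"xyz":[-2,25,0],"rot":[0,0,0]},{"xyz":[-3,38,0],"rot":[0,0,0]},{"xyz":[-3.5,41.5,0],"rot":[0,0,0]},{"xyz":[-3.5,41.5,0],"rot":[0,0,0]},{"xyz":[-3.5,41.5,0],"rot":[0,0,0]},{"xyz":[-3.5,41.5,0],"rot":[0,0,0]}]'
python3 - <<'E'
from h import *
m=ctrl.camera_model("wrist");np.save("w.npy",m,allow_pickle=True)
cv2.imwrite("pics/w4.png",ctrl.get_image("wrist")[:,:,::-1])
E
```

```text
t: 15.13
ee_pos: [532.6, -135.0, 51.5]
orientation: [-0.096, -3.14, -0.0]
ft_force: [0.0, 0.0, 0.8]
width: 87.5
grasp_force: 0.0
t: 16.13
ee_pos: [571.1, 120.6, 150.1]
orientation: [0.095, 3.14, 0.0]
ft_force: [0.6, 0.2, 0.9]
width: 87.8
grasp_force: 0.0
t: 16.63
ee_pos: [576.9, 157.7, 149.6]
orientation: [-0.098, -3.14, 0.001]
ft_force: [0.2, -0.2, -0.4]
width: 88.1
grasp_force: 0.0
```

View pics/w4.png

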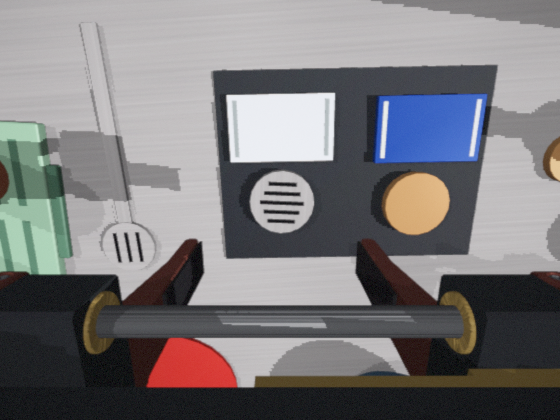

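Everything on the mat is unobstructed in this view: white tile (281,128), blue tile (430,129), steel (282,202), cork (416,204). I'll segment these precisely.

```bash
cat > seg.py <<'E'
from h import *
def seg(f,m,tz=12,pz=16):
    im=cv2.imread(f); v=im.max(2)
    b=((v>90)*255).astype(np.uint8); b=cv2.morphologyEx(b,cv2.MORPH_CLOSE,np.ones((7,7)))if 0 else b
    cs,_=cv2.findContours(b,cv2.RETR_LIST,cv2.CHAIN_APPROX_NONE)
    for c in cs:
        if 1500<cv2.contourArea(c)<15000:
            u=c.reshape(-1,2).mean(0).round()
            for z in {tz,pz}:
                P=plane(m,c.reshape(-1,2),z)[:,:2].astype(np.float32)
                h=cv2.convexHull(P); r=cv2.minAreaRect(h); 
                print(u,z,"rect",np.round(r[0],1),np.round(r[1],1),round(r[2],1),"circ",np.round(cv2.fitEllipse(h)[0],1))
E
python3 - <<'E'
from seg import *
m=np.load("w.npy",allow_pickle=True).item(); seg("pics/w4.png",m)
E
```

```text
[276. 360.] 16 rect [769.2 142.2] [311.2  69.8] 86.4 circ [767.6 134.9]
[276. 360.] 12 rect [772.8 142. ] [315.4  70.8] 86.4 circ [770.5 135.2]
[269. 322.] 16 rect [715.  147.6] [307.  18.] 86.4 circ [714.7 150.4]
[269. 322.] 12 rect [717.9 147.4] [311.2  18.2] 86.4 circ [717.6 149.1]
[416. 203.] 16 rect [588.6 292.8] [67.1 64.7] 86.4 circ [587.8 292.9]
[416. 203.] 12 rect [589.7 294.6] [68.  65.6] 86.4 circ [589.  294.6]
[282. 201.] 16 rect [578.  159.5] [64.2 64.3] 39.4 circ [578.  159.5]
[282. 201.] 12 rect [579.  159.5] [65.1 65.2] 39.4 circ [579.  159.5]
[429. 127.] 16 rect [516.3 301.1] [100.1  62.1] 87.4 circ [516.1 301.1]
[429. 127.] 12 rect [516.5 303. ] [101.4  63. ] 87.4 circ [516.8 303.3]
[281. 127.] 16 rect [507.  163.2] [100.   62.4] 87.5 circ [506.5 163.3]
[281. 127.] 12 rect [507.  163.2] [101.3  63.2] 87.5 circ [506.6 164. ]
```

```bash
python3 -m inch '[{"xyz":[-0.5,1,15],"rot":[0,0,0]},{"xyz":[-0.5,1.5,45],"rot":[0,0,0]},{"xyz":[-0.5,1.5,78],"rot":[0,0,0]},{"xyz":[-0.5,1.5,105],"rot":[0,0,0]},{"xyz":[-0.5,1.5,122],"rot":[0,0,0]},{"xyz":[-0.5,1.5,131],"rot":[0,0,0]},{"xyz":[-0.5,1.5,136],"rot":[0,0,0]},{"xyz":[-0.5,1.5,139],"rot":[0,0,0]},{"xyz":[-0.5,1.5,141],"rot":[0,0,0]},{"xyz":[-0.5,1.5,142],"rot":[0,0,0]},{"xyz":[-0.5,1.5,142],"rot":[0,0,0]}]' 0
python3 -c "
from h import *
print(delta([578,159.5,8]))"
```

```text
t: 17.6
ee_pos: [578.4, 160.9, 8.4]
orientation: [0.095, 3.139, 0.001]
ft_force: [0.0, -0.2, -0.0]
width: 87.8
grasp_force: 0.0
[array([ 0.3, -1.4,  0.4])]
```

```bash
python3 -m inch '[{"xyz":[0,0,0],"rot":[0,0,0]},{"xyz":[0,0,0],"rot":[0,0,0]},{"xyz":[0,0,0],"rot":[0,0,0]},{"xyz":[0,0,0],"rot":[0,0,0]},{"xyz":[0,0,0],"rot":[0,0,0]},{"xyz":[0,0,0],"rot":[0,0,0]},{"xyz":[0,0,0],"rot":[0,0,0]},{"xyz":[0,0,0],"rot":[0,0,0]},{"xyz":[0,0,0],"rot":[0,0,0]}]' 255
python3 -m inch '[{"xyz":[0,0,-2],"rot":[0,0,0]},{"xyz":[0,0,-6],"rot":[0,0,0]},{"xyz":[0,0,-14],"rot":[0,0,0]},{"xyz":[0,0,-24],"rot":[0,0,0]},{"xyz":[0,0,-34],"rot":[0,0,0]},{"xyz":[0,0,-40],"rot":[0,0,0]},{"xyz":[0,0,-40],"rot":[0,0,0]},{"xyz":[0,0,-40],"rot":[0,0,0]}]'
python3 -c "
from h import *
print(delta([507,163.2,30],np.pi/2-.06))"
```

```text
t: 18.35
ee_pos: [577.9, 160.8, 7.9]
orientation: [0.095, 3.14, 0.0]
ft_force: [0.1, -0.5, 5.4]
width: 63.3
grasp_force: 30.0
t: 19.02
ee_pos: [578.2, 160.9, 48.4]
orientation: [0.095, 3.139, 0.001]
ft_force: [-0.3, 0.3, -2.0]
width: 63.4
grasp_force: 30.0
[array([71.2, -2. , 18.3]), array([ 0.   ,  0.001, -0.001])]
```

```bash
python3 -m inch '[{"xyz":[10,0,0],"rot":[0,0,0]},{"xyz":[28,-0.5,0],"rot":[0,0,0]},{"xyz":[48,-1,0],"rot":[0,0,0]},{"xyz":[62,-1.5,0],"rot":[0,0,0]},{"xyz":[70,-2,3],"rot":[0,0,0]},{"xyz":[71,-2,10],"rot":[0,0,0]},{"xyz":[71,-2,18],"rot":[0,0,0]},{"xyz":[71,-2,25],"rot":[0,0,0]},{"xyz":[71,-2,28.5],"rot":[0,0,0]},{"xyz":[71,-2,30],"rot":[0,0,0]},{"xyz":[71,-2,30.5],"rot":[0,0,0]},{"xyz":[71,-2,30.5],"rot":[0,0,0]}]'
for i in 1 2 3; do python3 -m inch '[{"xyz":[0,0,0.4],"rot":[0,0,0]},{"xyz":[0,0,0.7],"rot":[0,0,0]},{"xyz":[0,0,0.7],"rot":[0,0,0]}]' | grep -E "ee_pos|ft_f"; done
```

```text
t: 20.02
ee_pos: [507.0, 163.1, 16.8]
orientation: [-0.096, -3.14, 0.0]
ft_force: [-0.6, -0.1, -1.0]
width: 63.1
grasp_force: 30.0
ee_pos: [506.9, 163.1, 16.6]
ft_force: [-1.4, 0.0, -1.2]
ee_pos: [506.9, 163.1, 15.9]
ft_force: [-0.3, -0.1, 0.3]
ee_pos: [506.9, 163.2, 15.8]
ft_force: [-2.0, -0.3, 9.6]
```

```bash
python3 -m inch '[{"xyz":[0,0,0],"rot":[0,0,0]},{"xyz":[0,0,0],"rot":[0,0,0]},{"xyz":[0,0,0],"rot":[0,0,0]},{"xyz":[0,0,0],"rot":[0,0,0]},{"xyz":[0,0,0],"rot":[0,0,0]},{"xyz":[0,0,0],"rot":[0,0,0]},{"xyz":[0,0,0],"rot":[0,0,0]},{"xyz":[0,0,0],"rot":[0,0,0]}]' 0
python3 -m inch '[{"xyz":[0,0,-5],"rot":[0,0,0]},{"xyz":[0,0,-20],"rot":[0,0,0]},{"xyz":[0,0,-45],"rot":[0,0,0]},{"xyz":[0,0,-75],"rot":[0,0,0]},{"xyz":[-10,20,-100],"rot":[0,0,0]},{"xyz":[-25,45,-130],"rot":[0,0,0]},{"xyz":[-40,75,-134],"rot":[0,0,0]},{"xyz":[-56,105,-134],"rot":[0,0,0]},{"xyz":[-68,125,-134],"rot":[0,0,0]},{"xyz":[-72.5,134.5,-134],"rot":[0,0,0]},{"xyz":[-72.5,134.5,-134],"rot":[0,0,0]},{"xyz":[-72.5,134.5,-134],"rot":[0,0,0]}]'
python3 - <<'E'
from seg import *
o=delta([587.5,292.9,8],np.pi/2-.06)
m=ctrl.camera_model("wrist");np.save("w.npy",m,allow_pickle=True)
cv2.imwrite("pics/w5.png",ctrl.get_image("wrist")[:,:,::-1]);seg("pics/w5.png",m,12,24);seg("pics/w5.png",m,16,16);print(o)
E
```

```text
t: 21.43
ee_pos: [506.7, 163.1, 14.9]
orientation: [-0.096, -3.14, 0.0]
ft_force: [0.2, 1.1, -0.4]
width: 87.5
grasp_force: 0.0
t: 22.43
ee_pos: [586.3, 292.3, 148.4]
orientation: [-0.095, -3.139, 0.002]
ft_force: [-0.8, 0.1, -0.4]
width: 87.9
grasp_force: 0.0
[344. 369.] 24 rect [773.6 348.1] [442.5  67.5] 86.8 circ [801.1 346.6]
[344. 369.] 12 rect [784.5 350.2] [461.1  70.3] 86.8 circ [814.8 350.5]
[318. 324.] 24 rect [708.5 305.9] [391.9  74.4] 82.4 circ [740.2 300.4]
[318. 324.] 12 rect [716.6 306.3] [408.3  77.5] 82.4 circ [749.1 300.4]
[282. 203.] 24 rect [586.1 294.5] [62.1 62.6] 86.5 circ [586.2 294.4]
[282. 203.] 12 rect [589.2 294.4] [64.7 65.2] 86.5 circ [589.2 294.3]
[287. 126.] 24 rect [516.2 303.1] [96.8 60.5] 87.5 circ [515.8 303.2]
[287. 126.] 12 rect [516.3 303.4] [100.9  63.1] 87.5 circ [516.  302.9]
[139. 125.] 24 rect [507.7 169.6] [99.  63.7] 87.4 circ [507.9 169.9]
[139. 125.] 12 rect [507.5 164.3] [103.1  66.4] 87.4 circ [507.5 164.5]
[344. 369.] 16 rect [780.9 349.5] [454.9  69.4] 86.8 circ [804.6 343.8]
[318. 324.] 16 rect [713.9 306.1] [402.9  76.4] 82.4 circ [746.4 300.6]
[282. 203.] 16 rect [588.1 294.4] [63.8 64.4] 86.5 circ [588.2 294.3]
[287. 126.] 16 rect [516.3 303.3] [99.5 62.2] 87.5 circ [516.  302.7]
[139. 125.] 16 rect [507.5 166.1] [101.7  65.5] 87.4 circ [507.9 167.6]
[array([ -1.4,   0.8, 140.4]), array([-0.001, -0.002, -0.   ])]
```

View pics/w5.png

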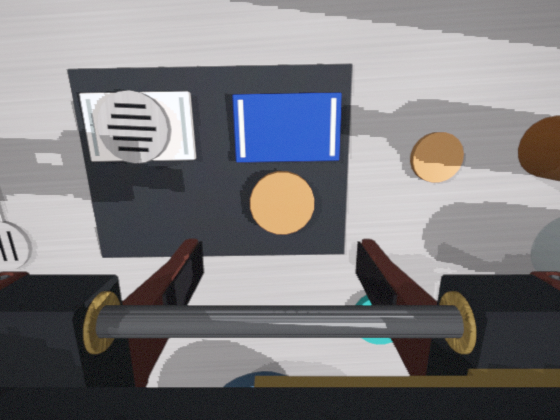

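The steel pad lies on the white tile, its top centred near (132,127); the cork is at (282,203).

Run:
```python
from h import *
m=np.load("w.npy",allow_pickle=True).item()
im=cv2.imread("pics/w5.png")
g=cv2.cvtColor(im,cv2.COLOR_BGR2GRAY)
cv2.imwrite("pics/w5c.png",cv2.resize(im[80:175,70:210],None,fx=5,fy=5,interpolation=cv2.INTER_CUBIC))
print(plane(m,(131.5,127),24),plane(m,(138,126),12))
# model: predicted pad rim for a centre
for c in [(507,163.2)]:
    a=np.linspace(0,6.28,200);p=proj(m,np.c_[c[0]+32*np.cos(a),c[1]+32*np.sin(a),0*a+24]);print(p.min(0),p.max(0))
```

```text
[[506.88412845 162.98764487  24.        ]] [[506.06998553 163.66050886  12.        ]]
[95.90053971 89.26134775] [167.34394456 162.72140607]
```

View pics/w5c.png

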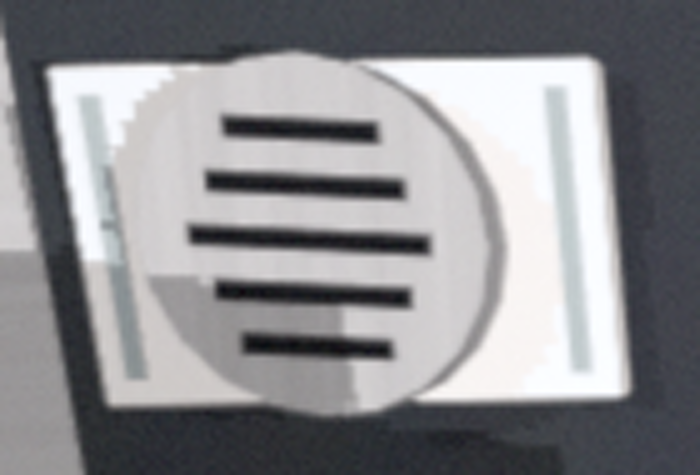

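```bash
python3 -m inch '[{"xyz":[-1,1.5,15],"rot":[0,0,0]},{"xyz":[-1.5,1.5,45],"rot":[0,0,0]},{"xyz":[-1.5,1.5,78],"rot":[0,0,0]},{"xyz":[-1.5,1.5,105],"rot":[0,0,0]},{"xyz":[-1.5,1.5,122],"rot":[0,0,0]},{"xyz":[-1.5,1.5,131],"rot":[0,0,0]},{"xyz":[-1.5,1.5,136],"rot":[0,0,0]},{"xyz":[-1.5,1.5,139],"rot":[0,0,0]},{"xyz":[-1.5,1.5,141],"rot":[0,0,0]},{"xyz":[-1.5,1.5,141],"rot":[0,0,0]},{"xyz":[-1.5,1.5,141],"rot":[0,0,0]}]' 0
python3 -c "
from h import *
print(delta([588,294.3,8]))"
```

```text
t: 23.4
ee_pos: [589.5, 294.6, 9.0]
orientation: [0.096, 3.139, 0.001]
ft_force: [-0.6, -0.9, 0.2]
width: 87.9
grasp_force: 0.0
[array([ 1.5, -0.4,  1. ])]
```

The steel pad is centred on the tile within about 1 mm. Now I'll grip the cork.

```bash
python3 -m inch '[{"xyz":[0.5,0,0.5],"rot":[0,0,0]},{"xyz":[0.5,0,0.5],"rot":[0,0,0]},{"xyz":[0.5,0,0.5],"rot":[0,0,0]},{"xyz":[0.5,0,0.5],"rot":[0,0,0]},{"xyz":[0.5,0,0.5],"rot":[0,0,0]},{"xyz":[0.5,0,0.5],"rot":[0,0,0]},{"xyz":[0.5,0,0.5],"rot":[0,0,0]},{"xyz":[0.5,0,0.5],"rot":[0,0,0]},{"xyz":[0.5,0,0.5],"rot":[0,0,0]}]' 255
python3 -m inch '[{"xyz":[0,0,-2],"rot":[0,0,0]},{"xyz":[0,0,-6],"rot":[0,0,0]},{"xyz":[0,0,-14],"rot":[0,0,0]},{"xyz":[0,0,-24],"rot":[0,0,0]},{"xyz":[0,0,-34],"rot":[0,0,0]},{"xyz":[0,0,-40],"rot":[0,0,0]},{"xyz":[0,0,-40],"rot":[0,0,0]},{"xyz":[0,0,-40],"rot":[0,0,0]}]'
python3 -c "
from h import *
print(delta([516.3,303.2,16],np.pi/2-.06))"
```

```text
t: 24.15
ee_pos: [588.5, 294.5, 7.8]
orientation: [0.096, 3.14, 0.0]
ft_force: [-1.1, -0.3, 4.5]
width: 62.7
grasp_force: 30.0
t: 24.82
ee_pos: [588.8, 294.6, 48.4]
orientation: [0.095, 3.139, 0.001]
ft_force: [-0.2, -0.1, -0.5]
width: 63.4
grasp_force: 30.0
[array([72.9,  4.2, 32.3]), array([ 0.001,  0.001, -0.001])]
```

```bash
python3 -m inch '[{"xyz":[10,0,0],"rot":[0,0,0]},{"xyz":[28,1,0],"rot":[0,0,0]},{"xyz":[48,2.5,0],"rot":[0,0,0]},{"xyz":[63,4,0],"rot":[0,0,0]},{"xyz":[71,4.3,3],"rot":[0,0,0]},{"xyz":[72.5,4.3,10],"rot":[0,0,0]},{"xyz":[72.5,4.3,18],"rot":[0,0,0]},{"xyz":[72.5,4.3,25],"rot":[0,0,0]},{"xyz":[72.5,4.3,28.5],"rot":[0,0,0]},{"xyz":[72.5,4.3,30],"rot":[0,0,0]},{"xyz":[72.5,4.3,30.5],"rot":[0,0,0]},{"xyz":[72.5,4.3,30.5],"rot":[0,0,0]}]'
for i in 1 2 3; do python3 -m inch '[{"xyz":[0,0,0.4],"rot":[0,0,0]},{"xyz":[0,0,0.7],"rot":[0,0,0]},{"xyz":[0,0,0.7],"rot":[0,0,0]}]' | grep -E "ee_pos|ft_f"; done
```

```text
t: 25.82
ee_pos: [516.6, 303.0, 16.7]
orientation: [-0.096, -3.14, 0.0]
ft_force: [0.7, -0.5, -1.0]
width: 63.4
grasp_force: 30.0
ee_pos: [516.5, 303.2, 16.5]
ft_force: [0.6, 0.1, -0.6]
ee_pos: [516.4, 303.2, 15.7]
ft_force: [-0.0, -0.5, 0.7]
ee_pos: [516.4, 303.2, 15.7]
ft_force: [-2.2, -1.1, 7.9]
```

```bash
python3 -m inch '[{"xyz":[0,0,0],"rot":[0,0,0]},{"xyz":[0,0,0],"rot":[0,0,0]},{"xyz":[0,0,0],"rot":[0,0,0]},{"xyz":[0,0,0],"rot":[0,0,0]},{"xyz":[0,0,0],"rot":[0,0,0]},{"xyz":[0,0,0],"rot":[0,0,0]},{"xyz":[0,0,0],"rot":[0,0,0]},{"xyz":[0,0,0],"rot":[0,0,0]}]' 0
python3 -m inch '[{"xyz":[0,0,-5],"rot":[0,0,0]},{"xyz":[0,0,-20],"rot":[0,0,0]},{"xyz":[0,0,-45],"rot":[0,0,0]},{"xyz":[0,0,-80],"rot":[0,0,0]},{"xyz":[0,0,-115],"rot":[0,0,0]},{"xyz":[0,0,-140],"rot":[0,0,0]},{"xyz":[0,0,-152],"rot":[0,0,0]},{"xyz":[0,0,-155],"rot":[0,0,0]},{"xyz":[0,0,-155],"rot":[0,0,0]},{"xyz":[0,0,-155],"rot":[0,0,0]},{"xyz":[0,0,-155],"rot":[0,0,0]}]'
python3 - <<'E'
from seg import *
m=ctrl.camera_model("wrist");np.save("w.npy",m,allow_pickle=True)
cv2.imwrite("pics/w6.png",ctrl.get_image("wrist")[:,:,::-1])
im=cv2.imread("pics/w6.png").astype(int); b=((im[:,:,2]-im[:,:,0]>50)*255).astype(np.uint8)
cs,_=cv2.findContours(b,cv2.RETR_EXTERNAL,cv2.CHAIN_APPROX_NONE)
for c in cs:
    if 800<cv2.contourArea(c)<9000:
        P=plane(m,c.reshape(-1,2),24)[:,:2].astype(np.float32);r=cv2.minAreaRect(P);print(c.mean(0).round(),r)
b=((im[:,:,0]-im[:,:,2]>60)*255).astype(np.uint8)
cs,_=cv2.findContours(b,cv2.RETR_EXTERNAL,cv2.CHAIN_APPROX_NONE);c=max(cs,key=cv2.contourArea)
print(cv2.minAreaRect(plane(m,c.reshape(-1,2),12)[:,:2].astype(np.float32)))
cv2.imwrite("pics/w6c.png",cv2.resize(cv2.imread("pics/w6.png")[60:280,80:400],None,fx=2.4,fy=2.4))
E
```

```text
t: 27.23
ee_pos: [516.2, 303.1, 14.8]
orientation: [-0.095, -3.14, 0.0]
ft_force: [0.0, 0.3, -0.3]
width: 87.6
grasp_force: 0.0
t: 28.15
ee_pos: [515.2, 302.5, 167.9]
orientation: [-0.095, -3.137, 0.003]
ft_force: [-1.2, 0.8, -0.5]
width: 87.7
grasp_force: 0.0
[[461. 323.]] ((674.1424560546875, 501.41253662109375), (85.47325134277344, 31.912878036499023), 9.050902366638184)
[[414. 220.]] ((547.2498168945312, 441.6242370605469), (46.705726623535156, 46.84490203857422), 2.03955078125)
[[528. 221.]] ((548.9896850585938, 565.7315673828125), (99.17758178710938, 55.52545928955078), 63.859283447265625)
[[280. 199.]] ((515.8561401367188, 302.6275634765625), (61.88949966430664, 63.267818450927734), 86.51914978027344)
((725.6124877929688, 398.11322021484375), (63.16539764404297, 53.288719177246094), 86.57327270507812)
```

View pics/w6c.png

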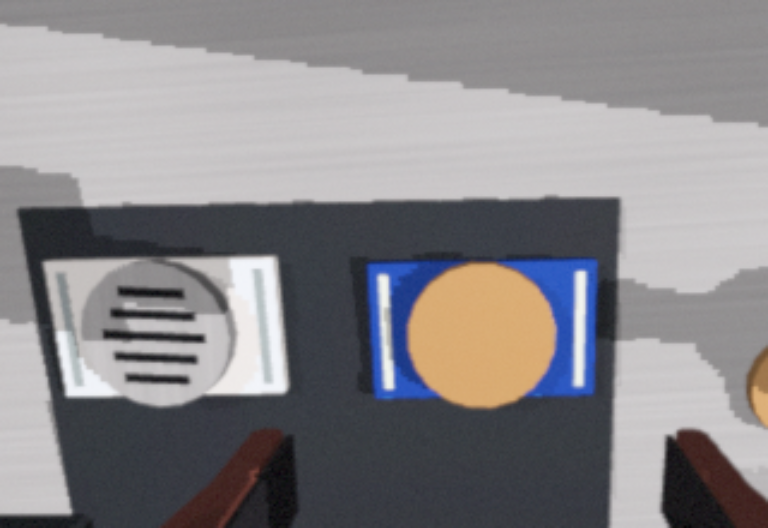

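Both pads are centred on their tiles. Next I fetch the dispenser.

```bash
python3 -m inch '[{"xyz":[-1,-15,0],"rot":[0,0,0]},{"xyz":[-3,-45,0],"rot":[0,0,0]},{"xyz":[-5,-80,0],"rot":[0,0,0]},{"xyz":[-7,-120,0],"rot":[0,0,0]},{"xyz":[-9.5,-160,0],"rot":[0,0,0]},{"xyz":[-12,-200,0],"rot":[0,0,0]},{"xyz":[-14.5,-240,0],"rot":[0,0,0]},{"xyz":[-17,-280,0],"rot":[0,0,0]},{"xyz":[-19,-320,0],"rot":[0,0,0]},{"xyz":[-21.5,-360,0],"rot":[0,0,0]},{"xyz":[-24,-400,0],"rot":[0,0,0]},{"xyz":[-26.5,-440,0],"rot":[0,0,0]}]'
python3 -m inch '[{"xyz":[-2,-40,0],"rot":[0,0,0]},{"xyz":[-4.5,-75,0],"rot":[0,0,0]},{"xyz":[-6,-105,0],"rot":[0,0,0]},{"xyz":[-7.5,-125,0],"rot":[0,0,0]},{"xyz":[-8,-134,0],"rot":[0,0,0]},{"xyz":[-8,-134.5,0],"rot":[0,0,0]},{"xyz":[-8,-134.5,0],"rot":[0,0,0]},{"xyz":[-8,-134.5,0],"rot":[0,0,0]}]'
python3 - <<'E'
from h import *
print(delta([516.3,-272.3,60],np.pi/2-.06))
m=ctrl.camera_model("wrist");cv2.imwrite("pics/w7.png",ctrl.get_image("wrist")[:,:,::-1])
print(proj(m,[[516.3,-272.3,127],[532.8,-135,92]]))
E
```

```text
t: 29.2
ee_pos: [514.5, -140.3, 169.2]
orientation: [-0.096, -3.139, -0.0]
ft_force: [1.1, -1.1, -0.1]
width: 87.5
grasp_force: 0.0
t: 29.87
ee_pos: [515.3, -271.3, 169.5]
orientation: [-0.094, -3.139, -0.001]
ft_force: [-0.3, -0.8, 1.7]
width: 87.5
grasp_force: 0.0
[array([ -1.2,  -1.1, 109.5]), array([ 0.001, -0.001, -0.   ])]
[[278.35805436 233.69312724]
 [445.75347502 228.46861615]]
```

View pics/w7.png

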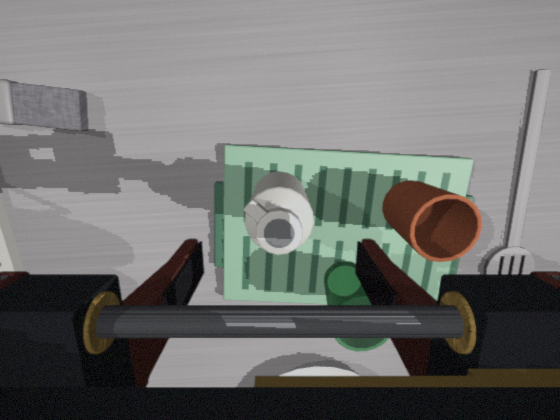

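Button (279,233) and cup rim (444,226) match the predictions, so I descend and grip. The dispenser's foot must clear the cup in transit, so I lift it 105 mm.

```bash
python3 -m inch '[{"xyz":[-0.5,-0.5,12],"rot":[0,0,0]},{"xyz":[-0.5,-0.5,36],"rot":[0,0,0]},{"xyz":[-0.5,-0.5,64],"rot":[0,0,0]},{"xyz":[-0.5,-0.5,88],"rot":[0,0,0]},{"xyz":[-0.5,-0.5,103],"rot":[0,0,0]},{"xyz":[-0.5,-0.5,110],"rot":[0,0,0]},{"xyz":[-0.5,-0.5,110],"rot":[0,0,0]},{"xyz":[-0.5,-0.5,110],"rot":[0,0,0]}]' 0
python3 -m inch '[{"xyz":[0,0,0],"rot":[0,0,0]},{"xyz":[0,0,0],"rot":[0,0,0]},{"xyz":[0,0,0],"rot":[0,0,0]},{"xyz":[0,0,0],"rot":[0,0,0]},{"xyz":[0,0,0],"rot":[0,0,0]},{"xyz":[0,0,0],"rot":[0,0,0]},{"xyz":[0,0,0],"rot":[0,0,0]},{"xyz":[0,0,0],"rot":[0,0,0]},{"xyz":[0,0,0],"rot":[0,0,0]},{"xyz":[0,0,0],"rot":[0,0,0]}]' 255
python3 -m inch '[{"xyz":[0,0,-3],"rot":[0,0,0]},{"xyz":[0,0,-10],"rot":[0,0,0]},{"xyz":[0,0,-22],"rot":[0,0,0]},{"xyz":[0,0,-40],"rot":[0,0,0]},{"xyz":[0,0,-62],"rot":[0,0,0]},{"xyz":[0,0,-82],"rot":[0,0,0]},{"xyz":[0,0,-97],"rot":[0,0,0]},{"xyz":[0,0,-105],"rot":[0,0,0]},{"xyz":[0,0,-107],"rot":[0,0,0]},{"xyz":[0,0,-107],"rot":[0,0,0]}]'
python3 -c "
from h import *
print(delta([506.9,163.1,72],np.pi/2-.06))"
```

```text
t: 30.58
ee_pos: [516.4, -272.5, 59.8]
orientation: [-0.094, -3.14, -0.0]
ft_force: [-0.3, 0.3, 0.8]
width: 88.1
grasp_force: 0.0
t: 31.42
ee_pos: [516.5, -272.9, 60.4]
orientation: [0.096, 3.14, 0.0]
ft_force: [-0.2, 3.7, 6.0]
width: 55.5
grasp_force: 30.0
t: 32.25
ee_pos: [516.3, -273.1, 167.5]
orientation: [0.096, 3.139, -0.001]
ft_force: [-0.1, 0.7, -2.9]
width: 55.7
grasp_force: 30.0
[array([ 36. , 434.9,  95.2]), array([-0.   ,  0.001, -0.001])]
```

```bash
python3 -m inch '[{"xyz":[1,10,0],"rot":[0,0,0]},{"xyz":[2.5,30,0],"rot":[0,0,0]},{"xyz":[5,60,0],"rot":[0,0,0]},{"xyz":[8,95,0],"rot":[0,0,0]},{"xyz":[11,132,0],"rot":[0,0,0]},{"xyz":[14,170,0],"rot":[0,0,0]},{"xyz":[17,207,0],"rot":[0,0,0]},{"xyz":[20,245,0],"rot":[0,0,0]},{"xyz":[23,282,0],"rot":[0,0,0]},{"xyz":[26,320,0],"rot":[0,0,0]},{"xyz":[29,352,0],"rot":[0,0,0]},{"xyz":[31.5,382,0],"rot":[0,0,0]}]'
python3 -m inch '[{"xyz":[2,24,0],"rot":[0,0,0]},{"xyz":[3.5,42,5],"rot":[0,0,0]},{"xyz":[4.5,51,15],"rot":[0,0,0]},{"xyz":[4.5,53,30],"rot":[0,0,0]},{"xyz":[4.5,53,48],"rot":[0,0,0]},{"xyz":[4.5,53,63],"rot":[0,0,0]},{"xyz":[4.5,53,75],"rot":[0,0,0]},{"xyz":[4.5,53,82],"rot":[0,0,0]},{"xyz":[4.5,53,85],"rot":[0,0,0]},{"xyz":[4.5,53,85],"rot":[0,0,0]},{"xyz":[4.5,53,85],"rot":[0,0,0]}]'
python3 -c "
from h import *
print(delta([506.9,163.1,72],np.pi/2-.06))
cv2.imwrite('pics/s8.png',cv2.resize(ctrl.get_image('scene')[100:240,230:440,::-1],None,fx=3.5,fy=3.5))"
```

```text
t: 33.25
ee_pos: [506.3, 112.6, 165.7]
orientation: [-0.094, -3.138, 0.001]
ft_force: [-0.0, 0.2, -3.1]
width: 55.7
grasp_force: 30.0
t: 34.17
ee_pos: [507.0, 163.3, 82.1]
orientation: [0.096, 3.14, 0.0]
ft_force: [-0.2, 0.3, -2.7]
width: 56.1
grasp_force: 30.0
[array([ 0.1, -0.2, 10.1]), array([ 0.   ,  0.   , -0.001])]
```

View pics/s8.png

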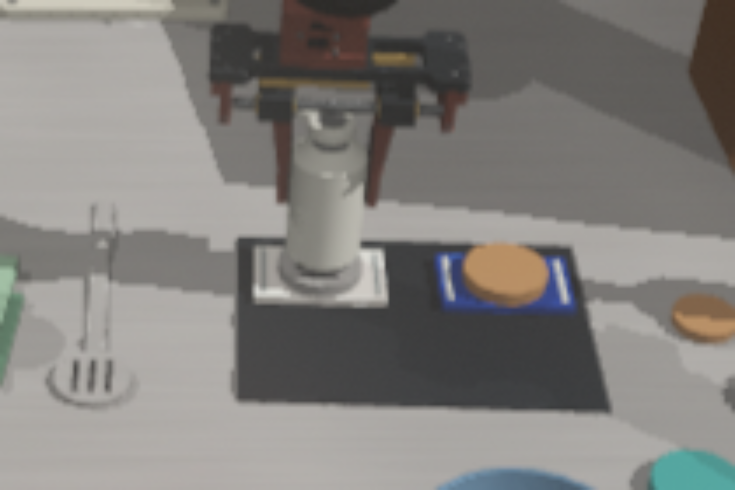

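The bottle hovers about 10 mm over the steel pad, with its foot at x≈286–362 in the crop and the pad at ≈278–361. It may be a little off in y, so I'll compare with a projection.

Run:
```python
from h import *
m=ctrl.camera_model("scene");a=np.linspace(0,6.28,300)
def rim(c,r,z):
    p=proj(m,np.c_[c[0]+r*np.cos(a),c[1]+r*np.sin(a),0*a+z]);p=(p-[230,100])*3.5;return p.min(0).round(),p.max(0).round()
c=(506.9,163.1)
print("pad",rim(c,32,24),rim(c,32,12),"foot",rim(c,28,34),"shoulder",rim(c,28,34+80),"cork",rim((516.4,303.2),32,24))
im=cv2.imread("pics/s8.png")
print(im[215:260:15,270:380:3].mean(2).astype(int))
print(im[272,255:385:3].mean(1).astype(int),im[278,255:385:3].mean(1).astype(int))
cv2.imwrite("pics/s8c.png",cv2.resize(im[180:310,230:410],None,fx=4,fy=4))
```

```text
pad (array([276., 231.]), array([360., 283.])) (array([275., 243.]), array([359., 295.])) foot (array([282., 224.]), array([356., 269.])) shoulder (array([288., 136.]), array([365., 180.])) cork (array([461., 239.]), array([546., 291.]))
[[173 172 172 173 170 161 128 111 111 116 120 124 126 127 127 128 129 132
  136 140 146 151 157 161 166 170 173 176 178 180 178 173 167 166 166 166
  166]
 [172 172 172 172 170 160 126 124 124 124 124 125 126 127 127 129 130 133
  138 143 149 154 159 164 168 172 175 178 179 178 173 169 168 168 167 167
  167]
 [109 105 102 100  97 102 120 124 125 126 127 126 127 127 128 130 132 135
  141 146 153 158 163 167 171 174 177 179 180 171 130  89  80  79  80  81
   82]]
[131 150 136 125 148 156 155 141 118 102 112 116 116 115 109  98  86  81
  79  80  85  91  94  97 100  98  99 108 122 135 145 150 151 150 153 166
 186 201 198 187 161 172 183 148] [130 150 136 126 148 156 158 153 135 107  99 101 108 117 128 136 137 137
 131 121 119 119 119 118 118 119 118 124 137 148 150 152 151 146 153 174
 195 201 200 190 157 170 185 163]
```

View pics/s8c.png

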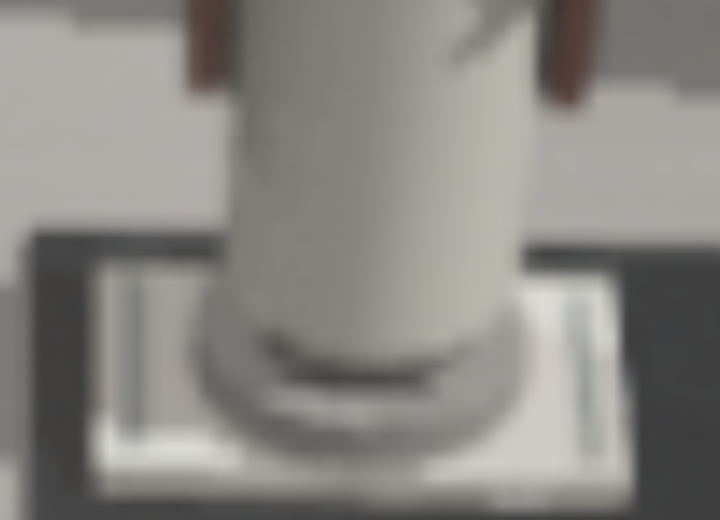

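The offset is at most about 1 mm, so I'll lower it.

```bash
python3 -m inch '[{"xyz":[0,-0.5,2],"rot":[0,0,0]},{"xyz":[0,-0.5,5],"rot":[0,0,0]},{"xyz":[0,-0.5,7],"rot":[0,0,0]},{"xyz":[0,-0.5,8],"rot":[0,0,0]},{"xyz":[0,-0.5,8.5],"rot":[0,0,0]},{"xyz":[0,-0.5,9],"rot":[0,0,0]},{"xyz":[0,-0.5,9],"rot":[0,0,0]},{"xyz":[0,-0.5,9],"rot":[0,0,0]}]'
for i in 1 2 3; do python3 -m inch '[{"xyz":[0,0,0.3],"rot":[0,0,0]},{"xyz":[0,0,0.6],"rot":[0,0,0]},{"xyz":[0,0,0.6],"rot":[0,0,0]}]' | grep -E "ee_pos|ft_f"; done
```

```text
t: 34.88
ee_pos: [506.7, 162.9, 72.9]
orientation: [0.095, 3.14, -0.0]
ft_force: [-0.6, -0.5, -4.1]
width: 55.8
grasp_force: 30.0
ee_pos: [506.8, 163.0, 72.4]
ft_force: [-0.3, 0.1, -1.5]
ee_pos: [507.0, 163.0, 72.3]
ft_force: [-1.6, -0.6, 6.2]
ee_pos: [507.0, 163.0, 72.3]
ft_force: [-4.0, -0.0, 11.4]
```

```bash
python3 -m inch '[{"xyz":[0,0,0],"rot":[0,0,0]},{"xyz":[0,0,0],"rot":[0,0,0]},{"xyz":[0,0,0],"rot":[0,0,0]},{"xyz":[0,0,0],"rot":[0,0,0]},{"xyz":[0,0,0],"rot":[0,0,0]},{"xyz":[0,0,0],"rot":[0,0,0]},{"xyz":[0,0,0],"rot":[0,0,0]},{"xyz":[0,0,0],"rot":[0,0,0]}]' 0
python3 -m inch '[{"xyz":[0,0,-5],"rot":[0,0,0]},{"xyz":[0,0,-20],"rot":[0,0,0]},{"xyz":[0,0,-45],"rot":[0,0,0]},{"xyz":[0,0,-75],"rot":[0,0,0]},{"xyz":[0,0,-98],"rot":[0,0,0]},{"xyz":[-1,-8,-105],"rot":[0,0,0]},{"xyz":[-5,-35,-105],"rot":[0,0,0]},{"xyz":[-10,-70,-105],"rot":[0,0,0]},{"xyz":[-16,-110,-105],"rot":[0,0,0]},{"xyz":[-22,-150,-105],"rot":[0,0,0]},{"xyz":[-28,-190,-105],"rot":[0,0,0]},{"xyz":[-34,-230,-105],"rot":[0,0,0]}]'
python3 -m inch '[{"xyz":[-5,-33,0],"rot":[0,0,0]},{"xyz":[-8,-55,0],"rot":[0,0,0]},{"xyz":[-9.5,-64,0],"rot":[0,0,0]},{"xyz":[-9.5,-66,5],"rot":[0,0,0]},{"xyz":[-9.5,-66,5],"rot":[0,0,0]},{"xyz":[-9.5,-66,5],"rot":[0,0,0]},{"xyz":[-9.5,-66,5],"rot":[0,0,0]}]'
python3 -c "
from h import *
print(delta([532.8,-135,52],np.pi/2-.06))
cv2.imwrite('pics/s9.png',cv2.resize(ctrl.get_image('scene')[100:240,120:420,::-1],None,fx=2.6,fy=2.6))"
```

```text
t: 36.3
ee_pos: [506.7, 162.9, 71.0]
orientation: [-0.095, -3.14, 0.0]
ft_force: [-0.5, -0.2, 0.7]
width: 87.7
grasp_force: 0.0
t: 37.3
ee_pos: [525.9, -70.9, 175.6]
orientation: [-0.095, -3.139, -0.0]
ft_force: [1.1, -0.3, -0.9]
width: 87.5
grasp_force: 0.0
t: 37.88
ee_pos: [531.8, -133.8, 170.7]
orientation: [-0.093, -3.139, -0.001]
ft_force: [-0.1, -0.8, -0.3]
width: 87.9
grasp_force: 0.0
[array([ -1.2,  -1.2, 118.7]), array([ 0.   , -0.001,  0.001])]
```

View pics/s9.png

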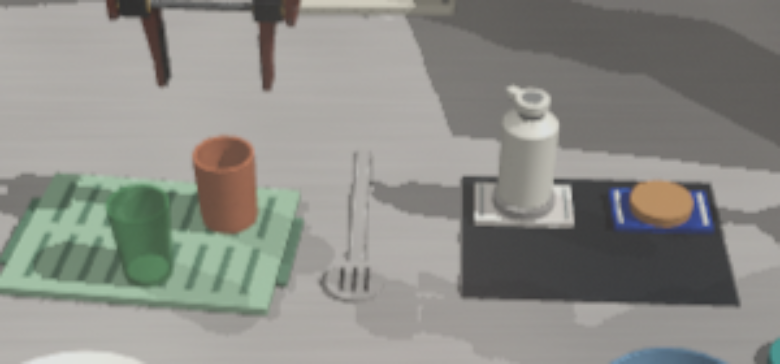

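The dispenser stands upright on the steel pad at crop (527,160). I have now viewed 15 pictures, one over the limit of 14, so from here I'll check with numbers only. For the cup, I lift 150 mm so it clears the dispenser.

```bash
python3 -m inch '[{"xyz":[-0.5,-0.5,12],"rot":[0,0,0]},{"xyz":[-0.5,-0.5,36],"rot":[0,0,0]},{"xyz":[-0.5,-0.5,68],"rot":[0,0,0]},{"xyz":[-0.5,-0.5,95],"rot":[0,0,0]},{"xyz":[-0.5,-0.5,112],"rot":[0,0,0]},{"xyz":[-0.5,-0.5,118.5],"rot":[0,0,0]},{"xyz":[-0.5,-0.5,118.5],"rot":[0,0,0]},{"xyz":[-0.5,-0.5,118.5],"rot":[0,0,0]}]' 0
python3 -m inch '[{"xyz":[0,0,0],"rot":[0,0,0]},{"xyz":[0,0,0],"rot":[0,0,0]},{"xyz":[0,0,0],"rot":[0,0,0]},{"xyz":[0,0,0],"rot":[0,0,0]},{"xyz":[0,0,0],"rot":[0,0,0]},{"xyz":[0,0,0],"rot":[0,0,0]},{"xyz":[0,0,0],"rot":[0,0,0]},{"xyz":[0,0,0],"rot":[0,0,0]},{"xyz":[0,0,0],"rot":[0,0,0]},{"xyz":[0,0,0],"rot":[0,0,0]}]' 255
python3 -m inch '[{"xyz":[0,0,-3],"rot":[0,0,0]},{"xyz":[0,0,-10],"rot":[0,0,0]},{"xyz":[0,0,-22],"rot":[0,0,0]},{"xyz":[0,0,-40],"rot":[0,0,0]},{"xyz":[0,0,-62],"rot":[0,0,0]},{"xyz":[0,0,-88],"rot":[0,0,0]},{"xyz":[0,0,-114],"rot":[0,0,0]},{"xyz":[0,0,-136],"rot":[0,0,0]},{"xyz":[0,0,-148],"rot":[0,0,0]},{"xyz":[0,0,-152],"rot":[0,0,0]},{"xyz":[0,0,-152],"rot":[0,0,0]}]'
python3 -c "
from h import *
print(delta([516.4,303.2,64.4],np.pi/2-.06))"
```

```text
t: 38.6
ee_pos: [532.8, -135.4, 52.6]
orientation: [-0.095, -3.14, -0.0]
ft_force: [0.0, -0.0, 0.6]
width: 87.6
grasp_force: 0.0
t: 39.43
ee_pos: [533.1, -135.6, 53.2]
orientation: [0.096, 3.139, -0.0]
ft_force: [0.4, 2.6, 5.8]
width: 58.6
grasp_force: 30.0
t: 40.35
ee_pos: [533.1, -135.9, 206.2]
orientation: [0.096, 3.138, -0.001]
ft_force: [0.7, -0.6, -2.6]
width: 58.8
grasp_force: 30.0
[array([ 43.7, 437.4, 141.4]), array([-0.001,  0.002, -0.001])]
```

```bash
python3 -m inch '[{"xyz":[1,10,0],"rot":[0,0,0]},{"xyz":[3,30,0],"rot":[0,0,0]},{"xyz":[6,60,0],"rot":[0,0,0]},{"xyz":[9.5,95,0],"rot":[0,0,0]},{"xyz":[13,132,0],"rot":[0,0,0]},{"xyz":[17,170,0],"rot":[0,0,0]},{"xyz":[20.5,207,0],"rot":[0,0,0]},{"xyz":[24,245,0],"rot":[0,0,0]},{"xyz":[28,282,0],"rot":[0,0,0]},{"xyz":[32,320,0],"rot":[0,0,0]},{"xyz":[35.5,355,0],"rot":[0,0,0]},{"xyz":[38.5,387,0],"rot":[0,0,0]}]'
python3 -m inch '[{"xyz":[2.5,28,0],"rot":[0,0,0]},{"xyz":[4,44,0],"rot":[0,0,0]},{"xyz":[5,50.5,5],"rot":[0,0,0]},{"xyz":[5,50.5,20],"rot":[0,0,0]},{"xyz":[5,50.5,45],"rot":[0,0,0]},{"xyz":[5,50.5,72],"rot":[0,0,0]},{"xyz":[5,50.5,98],"rot":[0,0,0]},{"xyz":[5,50.5,116],"rot":[0,0,0]},{"xyz":[5,50.5,127],"rot":[0,0,0]},{"xyz":[5,50.5,131],"rot":[0,0,0]},{"xyz":[5,50.5,131],"rot":[0,0,0]},{"xyz":[5,50.5,131],"rot":[0,0,0]}]'
python3 -c "
from h import *
for i in range(2): print(delta([516.4,303.2,64.6],np.pi/2-.06));ctrl.get_image('top')"
```

```text
t: 41.35
ee_pos: [515.8, 255.3, 202.9]
orientation: [-0.094, -3.137, 0.002]
ft_force: [1.0, -0.3, -1.9]
width: 58.4
grasp_force: 30.0
t: 42.35
ee_pos: [516.3, 303.5, 74.1]
orientation: [0.096, 3.14, 0.0]
ft_force: [-0.1, 0.0, -2.3]
width: 58.3
grasp_force: 30.0
[array([-0.1, -0.3,  9.5]), array([ 0.   ,  0.001, -0.001])]
[array([ 0.2, -0.6, 10. ]), array([ 0.001,  0.001, -0.001])]
```

```bash
python3 -m inch '[{"xyz":[0,-0.5,2],"rot":[0,0,0]},{"xyz":[0,-0.5,5],"rot":[0,0,0]},{"xyz":[0,-0.5,7],"rot":[0,0,0]},{"xyz":[0,-0.5,8],"rot":[0,0,0]},{"xyz":[0,-0.5,8.5],"rot":[0,0,0]},{"xyz":[0,-0.5,8.5],"rot":[0,0,0]},{"xyz":[0,-0.5,8.5],"rot":[0,0,0]},{"xyz":[0,-0.5,8.5],"rot":[0,0,0]}]'
for i in 1 2 3; do python3 -m inch '[{"xyz":[0,0,0.3],"rot":[0,0,0]},{"xyz":[0,0,0.6],"rot":[0,0,0]},{"xyz":[0,0,0.6],"rot":[0,0,0]}]' | grep -E "ee_pos|ft_f"; done
```

```text
t: 43.12
ee_pos: [515.8, 303.1, 65.2]
orientation: [0.095, 3.14, -0.0]
ft_force: [-0.1, 0.1, 1.6]
width: 58.3
grasp_force: 30.0
ee_pos: [515.9, 303.1, 65.2]
ft_force: [-2.4, -1.6, 7.2]
ee_pos: [516.0, 303.2, 65.1]
ft_force: [-4.3, -1.8, 12.9]
ee_pos: [516.1, 303.2, 65.1]
ft_force: [-5.4, -3.8, 17.3]
```

```bash
python3 -m inch '[{"xyz":[0,0,-0.6],"rot":[0,0,0]},{"xyz":[0,0,-1.2],"rot":[0,0,0]},{"xyz":[0,0,-1.2],"rot":[0,0,0]},{"xyz":[0,0,-1.2],"rot":[0,0,0]}]' | grep -E "ee_pos|ft_f"
python3 -m inch '[{"xyz":[0,0,0],"rot":[0,0,0]},{"xyz":[0,0,0],"rot":[0,0,0]},{"xyz":[0,0,0],"rot":[0,0,0]},{"xyz":[0,0,0],"rot":[0,0,0]},{"xyz":[0,0,0],"rot":[0,0,0]},{"xyz":[0,0,0],"rot":[0,0,0]},{"xyz":[0,0,0],"rot":[0,0,0]},{"xyz":[0,0,0],"rot":[0,0,0]}]' 0
python3 -m inch '[{"xyz":[0,0,-5],"rot":[0,0,0]},{"xyz":[0,0,-20],"rot":[0,0,0]},{"xyz":[0,0,-45],"rot":[0,0,0]},{"xyz":[0,0,-80],"rot":[0,0,0]},{"xyz":[0,0,-115],"rot":[0,0,0]},{"xyz":[25,-20,-145],"rot":[0,0,0]},{"xyz":[35,-45,-155],"rot":[0,0,0]},{"xyz":[36,-70,-160],"rot":[0,0,0]},{"xyz":[36,-75,-160],"rot":[0,0,0]},{"xyz":[36,-75,-160],"rot":[0,0,0]},{"xyz":[36,-75,-160],"rot":[0,0,0]}]'
python3 - <<'E'
from h import *
m=ctrl.camera_model("wrist");im=ctrl.get_image("wrist")[:,:,::-1].copy();cv2.imwrite("pics/w10.png",im)
im=im.astype(int);b=((im[:,:,2]-im[:,:,0]>35)*255).astype(np.uint8)
# expected pixel positions, and hue/brightness around
for n,P,r,z in [("cup",(516.2,303.1),30,104),("button",(507,163),17,139)]:
    a=np.linspace(0,6.28,100);p=proj(m,np.c_[P[0]+r*np.cos(a),P[1]+r*np.sin(a),0*a+z]);print(n,p.min(0).round(1),p.max(0).round(1))
c=proj(m,[[516.2,303.1,104]])[0].round().astype(int);d=proj(m,[[507,163,139]])[0].round().astype(int);print(c,d)
print("cuprow",(im[c[1],c[0]-45:c[0]+46:2,2]-im[c[1],c[0]-45:c[0]+46:2,0]))
print("cupcol",(im[c[1]-45:c[1]+46:2,c[0],2]-im[c[1]-45:c[1]+46:2,c[0],0]))
print("disprow",im[d[1],d[0]-40:d[0]+41:2].mean(1).astype(int));print("dispcol",im[d[1]-40:d[1]+41:2,d[0]].mean(1).astype(int))
E
```

```text
ee_pos: [515.9, 303.2, 65.2]
ft_force: [-2.3, -1.2, 8.4]
t: 44.87
ee_pos: [515.8, 303.1, 64.4]
orientation: [-0.096, -3.14, 0.0]
ft_force: [-0.2, 0.6, -0.9]
width: 87.9
grasp_force: 0.0
t: 45.78
ee_pos: [475.7, 230.8, 224.6]
orientation: [0.097, 3.14, 0.001]
ft_force: [0.1, -0.2, 0.5]
width: 88.0
grasp_force: 0.0
cup [325.  210.5] [386.1 267.7]
button [184.8 235.6] [223.9 271.6]
[356 240] [204 254]
cuprow [-11  -6  -6  -8  -8  -7  -3  50 105 104  55  50  48  51  50  52  53  52
  47  51  53  51  52  50  59  48  31  30  28  29  31  42  51  62  56  59
 102  83   3   2   3   1   3   2   2   0]
cupcol [-116   71   92   62   52   55   59   56  103  105   77   73   73   72
   75   68   71   63   47   46   49   48   47   44   57   41   40   36
   37   32   23   22   15   16   13   29   10    3   -3   -3   -8   -5
   -8   -8   -6   -7]
disprow [194 194 194 193 177  72  42  35  43  38  38  51  48  23  21  22   8  18
  21  65 152 155 154 155 155 155 158 231 234 235 196 225 228 228 228 229
 206  77  56  55  60]
dispcol [167 213 215 217 217 217 216 161 151 125 144 231 234 231 165 156 155 154
 155 156 152 153 151 151 152 176 208 193 107  41  53  55  57  58  57  56
  54  54  56  58  54]
```

The cup rim measures columns 325–386 and rows 211–266, against a predicted 325–386 and 211–268. The button also matches. Both stand upright and centred on their pads, with the gripper clear.

```bash
python3 -c "
from workcell import ctrl
print(ctrl.close_job())"
```

```text
the job is handed in; nothing more can be done
None
```

The job is handed in at about 46 s: both pads lie centred on their tiles, with the dispenser upright on the steel and the cup upright on the cork, and I never touched the tumbler or spoon; I viewed 15 pictures, one over the limit of 14, and the cup was pressed down with about 17 N on its final set-down before I backed off and released it.

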